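# Lock the jar cradle on the shaker with a linchpin

## Robot

A 6-joint arm with a two-finger parallel gripper is mounted at the origin on the work surface. World frame = base frame: x ahead of the robot, y to its left, z up, the work surface at z = 0. Lengths are in m, angles in rad, forces in N, time in s.
With the tool pointing down it reaches from about 0.25 to 0.775 m from the base axis. Payload 8.9 kg.
Tool frame: the origin (TCP) lies at the very end of the fingers, on their centre line; the grasp point (between the pads) lies ctrl.grasp_offset behind it (ctrl.grasp_offset is the distance from the TCP to the grasp point, in m); z points along the fingers, y is the line along which they close (so a half turn about z gives the same grasp; the last joint's range is limited). The gripper opens to 85 mm and grips with 20 to 120 N. Pads are 22 mm wide; open, the fingers measure 114 mm over their backs; the gripper's body (76 mm by 85 mm) begins 54 mm behind the grasp point. The pads swing forward as they close: fully open they stand 13 mm farther back than shut.
Start: joints at [1.025, 0.291, -0.153, 1.127, 0, 1.431], TCP at [0.208, 0.482, 0.231] pointing down, gripper open.
Joint ranges: [-2.52, 2.52], [-0.91, 1.74], [-1.3, 1.37], [-1.96, 2.02], [-1.52, 1.47], [-3.14, 3.14]. Speed limits (rad/s): [2.22, 2.22, 2.79, 3.14, 3.14, 3.14].

## Interface

Orientations are given as [roll, pitch, yaw] about the fixed x, y, z axes, in that order (R = Rz(yaw) Ry(pitch) Rx(roll)).
In Python, from plant import sense, viewer, job, ctrl gives the robot as it stands.
- The arm moves only by the tool arm_command, never from a script. Its argument "rows" is one flat list of numbers, 5 for each row, row after row: the closure, from 0 (fully open) to 1 (shut), then the shift along the tool's x, y, z in cm, then the turn about the tool's z in rad. In form: [hand, tx, ty, tz, roll, hand, tx, ty, tz, roll, ...]. A call has exactly 5 rows; each row is the pose to reach, as a shift and turn from the pose commanded when the call began, along the tool's axes at that moment; what a row does not reach only later rows make up. A row lasts 1/8 s, in which the tool goes at most 62.5 mm and 10.7 degrees, less where a joint would pass 70% of its speed; a pose out of reach is approached as far as the arm can. A call with a gripper value outside its range is refused whole. The fingers move at their own pace and stop on an object; "force" is the grip in N (left out, the last holds). Time passes only in rows, so rows that repeat a pose let the fingers close, or fill a call up. It gives the time, the measured TCP pose, the force, the opening and the grip force at its end, in the units of the state.
- sense(): the state, without advancing time (a new reading comes with each control period).
- viewer.camera(name): name is "scene" or "top" or "wrist"; returns the picture (400x640x3 uint8, red, green, blue); there is no depth.
- viewer.calibration(name): a dict with "intrinsics" (3x3 intrinsics, pixels), "distortion" ([k1, k2, p1, p2, k3] as OpenCV has them; the pictures are not rectified), "T" (4x4, takes a point from camera to world coordinates). Camera axes: x right, y down, z forward; pixel columns grow to the right and rows downward; lengths in m; the calibration is good to about 2 mm. A picture is of the moment at which its call begins: read the wrist's pose just before it. calibration takes no time and is no camera call; for the wrist camera it gives the pose at the moment of the call.
- job.close_job(): hands the job in; it is judged then, once.
The state is a dict: "time_s": time; "joint_pos": joint angles; "dq": joint speeds; "effort": joint torques, N m; "tcp_pos": TCP position; "tool_rot": TCP orientation; "force": force on the tool from outside, world axes, zero at the start; "torque": the same for the moment, N m; "width": opening from 0.0 (shut) to 1.0 (fully open); "gripper_force": force on a finger pad.
Only numpy, scipy, OpenCV 4.12 (cv2) and the standard library are available. Lean on these libraries where they do the work, as an engineer would, in place of code of your own. Each camera call takes 0.05 s, during which the arm holds its last target. There are 200 camera calls.

## Task

Lock the blue jar cradle onto the jar shaker: take the linchpin out of the rack, push it down through the cross hole near the end of the square spindle until its shoulder sits on the spindle, then swing its copper ring over the spindle's end and all the way down, so that it hangs round the spindle below the pin. The spindle has some end play, so feel for the hole with a light hand and never lean hard on the shaker; leave everything else where it stands, and let go at the end.

Things in the scene. Friction and masses are not known exactly. Their poses are not given: they have to be found in the camera images.
- shaker: Bench jar shaker, fixed: white motor box with a level square aluminium spindle. Origin on the table straight below the MIDDLE place of the spindle's cross hole; x level, along the spindle and outwards (to its free end), z up. Spindle 22 mm square, flat top 160 mm above the table, underside 138 mm; free end 15 mm beyond the hole. Contact forces adding up to 45 N on shaker and spindle are too hard.
- hole_mid (a point): Middle place of the cross hole's mouth, on the spindle's top (fixed). END PLAY, not measured: the spindle, with hole and cradle, stands -13 to +13 mm from there along the shaker's x, held by 20 N of friction. Hole vertical, right through, 10.5 mm across, no lead-in, on the spindle's centre line. A sprung ball 12 mm down grips the pin: it needs a push of a few N to go home, more than its weight.
- cradle_mid (a point): Middle of the blue cradle sleeve (90 x 36 x 34 mm, top 166 mm above the table) when the spindle is in its middle place; the sleeve's near end is 40 mm behind the hole. A red jar is strapped below it, lowest point about 57 mm above the table.
- box_top (a point): Centre of the top of the motor box, 190 mm above the table; the box is 150 mm along the shaker's x and 160 mm across, and its centre lies 255 mm behind the hole's middle place.
- linchpin: Linchpin, 110 g with ring, upright in a rack hole. Origin on the axis at the shoulder's underside; z up, x to where the open ring points. Shank 9 mm across, 34 mm long, last 5 mm tapered to 7.4 mm. Shoulder disc 22 mm across, 5 mm thick. Yellow grip block 16 to 42 mm above the origin, 22 mm along x, 16 mm along y: pinch it across y.
- pin_tip (a point): Lower end of the linchpin's shank, 34 mm below its origin, on the axis.
- ring (a joint): Angle of the copper ring on the linchpin: 0 = level, pointing to the pin's x; grows as it swings down; pi/2 (the stop) = hanging straight down beside the shank, closed. Its other stop is at -0.2 (a little above level). Hinge axis along the pin's y, 10 mm above its origin; stiff: it stays where it is left, about 0.08 N m to turn.
- ring_bar (a point): Middle of the ring's far bar, 52 mm from the hinge axis. The ring is a U of 5 mm wire: two straight legs, centre lines 42 mm apart (clear of the spindle on either side by 7 mm), the first 40 mm from the hinge; then its corners are cut off to a far bar 18 mm long.
- rack: Fixed grey block, 55 x 140 x 45 mm high, origin at the centre of its underside, long along its y. Two vertical through holes 13 mm across at y = -40 and +40 mm: the linchpin stands in one, the spare pin in the other, shoulders on the top face.
- spare_pin: Plain pin with a black head 20 mm across and 12 mm high, in the rack's other hole; not to be used. Origin at the head's underside.
- jar_red: Jar of red pigment, cream lid, 44 mm across, 70 mm high, loose; origin under its base.
- jar_orange: Jar of orange pigment, the same size, loose.
- jar_dark: Jar of dark red pigment, the same size, loose.
- beaker: Glass beaker, 64 mm across, 80 mm high, loose; origin under its base.
- spoon: Steel lab spoon lying on the table, 190 mm long, loose.
- wrench: Wrench lying on the table, 150 mm long, loose.
Mind the look-alikes: they are no part of the job. Leave any turquoise look-alike of the linchpin alone.

How it is judged:
By the outcome, as a careful person would: the job done as asked, in the order asked, and still so for the second after the job is handed in, with the robot touching nothing.
It also fails if it takes over 70 s, if anything falls off the work surface, if the arm or the gripper's body presses on something with over 40 N, if the wrist force passes 120 N, or if a joint passes its speed limit or range.

## Working session

There is one attempt and no reset: what is moved stays moved. The work goes in short steps, Python scripts to look and compute and a tool call to move; the robot and the scene stay as the last step left them, time stands still between calls to the robot, and variables do not carry over. Pictures are saved under pics/ and viewed, at most 11 in all, crops included, and the job is handed in when it is done.

Besides the shell and the picture viewer there is one more tool, called after "Request:" in YAML: its name, and indented under it one key for each argument. arm_command: Moves the arm, as the interface text tells. Its arguments: {"type":"object","properties":{"rows":{"type":"array","items":{"type":"number"}},"force":{"type":"number"}},"required":["rows"]}

```bash
mkdir -p pics; ls; cat > h.py <<'E'
import numpy as np, cv2
from plant import sense, viewer, job, ctrl
def snap(n,f):
    im=viewer.camera(n); cv2.imwrite('pics/'+f,im[:,:,::-1]); return im
def ray(n,uv,c=None):
    c=c or viewer.calibration(n); K=np.array(c['intrinsics']);d=np.array(c['distortion']);T=np.array(c['T'])
    p=cv2.undistortPoints(np.array([[uv]],float),K,d)[0,0]
    return T[:3,3],T[:3,:3]@np.array([p[0],p[1],1.])
def onz(n,uv,z,c=None):
    o,r=ray(n,uv,c); return o+r*(z-o[2])/r[2]
def two(n1,a,n2,b,c1=None,c2=None):
    o1,r1=ray(n1,a,c1);o2,r2=ray(n2,b,c2)
    s=np.linalg.lstsq(np.c_[r1,-r2],o2-o1,rcond=None)[0]
    p,q=o1+s[0]*r1,o2+s[1]*r2
    return (p+q)/2,np.linalg.norm(p-q)
def proj(n,P,c=None):
    c=c or viewer.calibration(n);T=np.linalg.inv(np.array(c['T']))
    return cv2.projectPoints(np.array(P,float).reshape(-1,1,3),cv2.Rodrigues(T[:3,:3])[0],T[:3,3],np.array(c['intrinsics']),np.array(c['distortion']))[0][:,0]
E
python3 - <<'E'
from h import *
s=sense();print(s,ctrl.grasp_offset)
for n in('scene','top','wrist'):
    snap(n,n+'0.png');c=viewer.calibration(n);print(n,np.round(c['T'],3).tolist(),np.round(c['intrinsics'],1).tolist(),c['distortion'])
E
```

```text
pics
{'time_s': 0.0, 'joint_pos': array([ 1.02469364e+00,  2.91273459e-01, -1.54082473e-01,  1.12672553e+00,
        1.27177423e-05,  1.43151559e+00]), 'dq': array([-4.45367622e-04,  2.27901573e-03,  1.26902046e-04, -5.76889120e-04,
       -2.13187217e-05, -3.08125974e-04]), 'effort': array([-2.69689852e-03, -5.37146866e+01,  3.31369472e+01,  1.59998849e-02,
       -2.87680177e-04,  4.92169352e-05]), 'tcp_pos': array([0.20749908, 0.48179139, 0.23075223]), 'tool_rot': array([-3.14032173e+00, -1.91011048e-04,  2.73477058e+00]), 'force': array([ 0.57233326,  0.75495473, -0.54706501]), 'torque': array([-0.03448413, -0.03067415,  0.0025389 ]), 'gripper_force': 0.0, 'width': 0.9974249219942906} 0.0187
scene [[0.755, 0.421, -0.502, 1.233], [0.655, -0.491, 0.574, -0.926], [-0.004, -0.763, -0.647, 1.108], [0.0, 0.0, 0.0, 1.0]] [[505.9, 0.0, 311.8], [0.0, 505.9, 199.2], [0.0, 0.0, 1.0]] [-0.06511925  0.          0.          0.          0.        ]
top [[-0.025, -0.999, 0.041, 0.444], [-1.0, 0.026, 0.001, -0.017], [-0.002, -0.041, -0.999, 1.241], [0.0, 0.0, 0.0, 1.0]] [[417.4, 0.0, 318.8], [0.0, 417.4, 191.1], [0.0, 0.0, 1.0]] [-0.05096409  0.          0.          0.          0.        ]
wrist [[0.397, 0.871, 0.29, 0.132], [0.918, -0.376, -0.126, 0.514], [-0.001, 0.316, -0.949, 0.372], [0.0, 0.0, 0.0, 1.0]] [[293.8, 0.0, 320.0], [0.0, 293.8, 201.8], [0.0, 0.0, 1.0]] [0.01198501 0.         0.         0.         0.        ]
```

View pics/scene0.png

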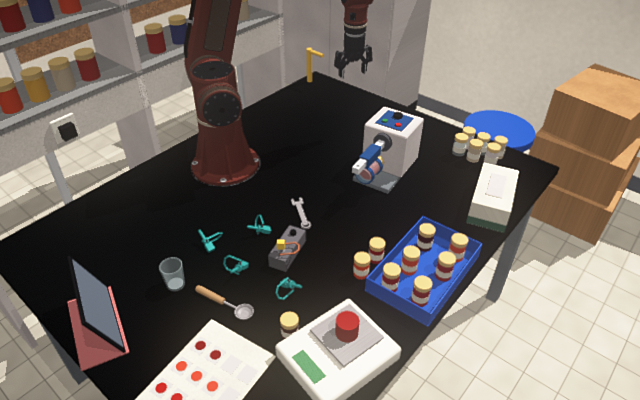

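View pics/top0.png

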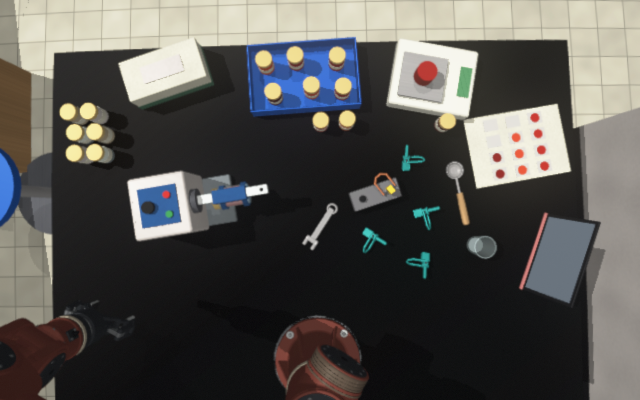

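The scene and top views show the yellow and copper linchpin in the grey rack: top (391,189), scene (282,243).

Things that could be taken for it:
- Spare pin, black head: top (363,199).
- Turquoise look-alikes: top (411,158), (426,212), (373,238), (421,262).

I choose (391,189). The spindle's end is near top (266,188).

```bash
python3 - <<'E'
import cv2,numpy as np
t=cv2.imread('pics/top0.png');s=cv2.imread('pics/scene0.png')
r=lambda im,x,y,w,h,k:cv2.resize(im[y:y+h,x:x+w],None,fx=k,fy=k,interpolation=cv2.INTER_CUBIC)
a=np.vstack([r(t,190,165,80,60,5),r(t,340,165,80,60,5)])
b=np.vstack([r(s,345,130,80,60,5),r(s,260,215,80,60,5)])
cv2.imwrite('pics/crop0.png',np.hstack([a,b]))
E
```

```text
(no output)
```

View pics/crop0.png

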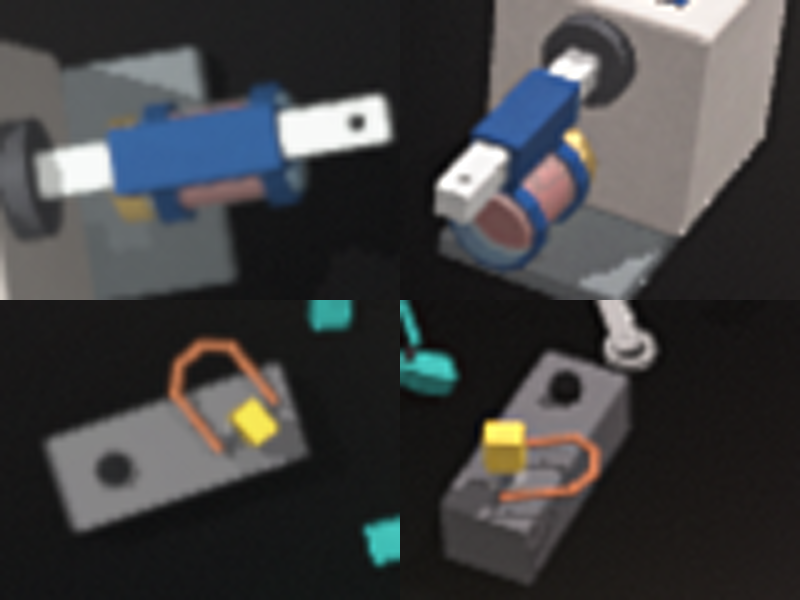

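The crops confirm the yellow-grip linchpin with the open copper ring, standing in the rack next to the black-headed spare. The hole is visible at top ≈(261.0,189.0) and scene ≈(357.4,165.2).

```bash
python3 - <<'E'
from h import *
t=cv2.imread('pics/top0.png');s=cv2.imread('pics/scene0.png')
ht,hs=(261.0,189.0),(357.4,165.2)
print('hole z.16',onz('top',ht,.16),onz('scene',hs,.16),two('top',ht,'scene',hs))
def comp(im,lo,hi,box):
    m=cv2.inRange(cv2.cvtColor(im,cv2.COLOR_BGR2HSV),lo,hi);q=np.zeros_like(m);x,y,w,h=box;q[y:y+h,x:x+w]=m[y:y+h,x:x+w]
    ys,xs=np.nonzero(q);return np.c_[xs,ys].astype(float)
# yellow
yt=comp(t,(22,120,100),(35,255,255),(370,165,50,50));ys=comp(s,(22,120,100),(35,255,255),(265,225,40,40))
print('yel',len(yt),yt.mean(0),len(ys),ys.mean(0),two('top',yt.mean(0),'scene',ys.mean(0)),onz('top',yt.mean(0),.085),onz('scene',ys.mean(0),.074))
# ring bar z=.055 level
bt=(382.7,173.6);bs=(260+(592-400)/5-.4,215+(460-300)/5-.4)
print('bar',onz('top',bt,.055),onz('scene',bs,.055),two('top',bt,'scene',bs))
# ring legs ends
for p in [(277,403),(174,392),(218,450),(237,345),(200,342)]:
    print('ring pt',onz('top',(340+p[0]/5-.4,165+(p[1]-300)/5-.4),.055)[:2])
# rack top corners z=.045
for p in [(45,440),(75,530),(280,363),(308,455)]:
    print('rack',onz('top',(340+p[0]/5-.4,165+(p[1]-300)/5-.4),.045)[:2])
# spindle axis: top edges in top crop
P=lambda p:onz('top',(190+p[0]/5-.4,165+p[1]/5-.4),.16)[:2]
for p in [(280,107),(384,96),(281,156),(392,140),(38,153),(110,144),(38,198),(112,192)]: print('sp',p,P(p))
# blue sleeve corners z=.166
for p in [(107,132),(274,108),(113,193),(281,162)]: print('sl',onz('top',(190+p[0]/5-.4,165+p[1]/5-.4),.166)[:2])
w=comp(t,(0,0,190),(180,60,255),(245,180,26,20))
print('white rect',cv2.minAreaRect(w.astype(np.float32)))
E
```

```text
hole z.16 [0.49795167 0.13344558 0.16      ] [0.49862116 0.13414851 0.16      ] (array([0.49831691, 0.1337579 , 0.16001498]), np.float64(0.0009571368877117001))
yel 57 [390.31578947 189.07017544] 64 [280.359375 243.6875  ] (array([ 0.49289547, -0.21635563,  0.07512684]), np.float64(0.00042878180344845337)) [ 0.49232364 -0.21481082  0.085     ] [ 0.49226008 -0.21545188  0.074     ]
bar [ 0.53825543 -0.19964131  0.055     ] [ 0.52558608 -0.17757128  0.055     ] (array([ 0.53836442, -0.19464745,  0.07685995]), np.float64(0.004918094383249558))
ring pt [ 0.50426584 -0.23368081]
ring pt [ 0.5120266  -0.17510535]
ring pt [ 0.47835617 -0.19914577]
ring pt [ 0.53794875 -0.21192414]
ring pt [ 0.54019097 -0.19084481]
rack [ 0.48692711 -0.1015578 ]
rack [ 0.43495124 -0.11727664]
rack [ 0.52775087 -0.23800821]
rack [ 0.47444402 -0.25236724]
sp (280, 107) [0.50677922 0.17337579]
sp (384, 96) [0.51110067 0.11913886]
sp (281, 156) [0.4813066  0.17332019]
sp (392, 140) [0.48814151 0.11544621]
sp (38, 153) [0.4860808  0.30031397]
sp (110, 144) [0.48980878 0.26248528]
sp (38, 198) [0.46266615 0.30064364]
sp (112, 192) [0.46482717 0.26182178]
sl [0.49580607 0.26240314]
sl [0.50599396 0.17543712]
sl [0.46418234 0.25976121]
sl [0.4780029 0.1723205]
white rect ((256.2162170410156, 189.7973175048828), (8.548747062683105, 21.207469940185547), 80.53767395019531)
```

```bash
cat >> h.py <<'E'
def to(p,yaw):
    s=sense();y=s['tool_rot'][2];d=np.array(p)-s['tcp_pos']
    tx=d[0]*np.cos(y)+d[1]*np.sin(y);ty=d[0]*np.sin(y)-d[1]*np.cos(y)
    r=-(yaw-y);r=(r+np.pi)%(2*np.pi)-np.pi
    print('t=%.2f cm'%s['time_s'],np.round([tx*100,ty*100,-d[2]*100],2),'roll %.3f'%r,'tcp',np.round(s['tcp_pos'],4),'yaw %.3f'%y,'F',np.round(s['force'],1),'w %.3f'%s['width'],'j6 %.2f'%s['joint_pos'][5])
PIN=(0.4924,-0.2157);A=0.60;HOLE=(0.4983,0.1337);AX=-1.434
E
python3 -c "
from h import *
to((*PIN,.23),A+np.pi)"
```

```text
t=0.15 cm [-53.76 -52.79   0.09] roll -1.007 tcp [0.2075 0.4819 0.2309] yaw 2.735 F [-1.  -0.3 -0.1] w 1.004 j6 1.43
```

Request:
arm_command:
  rows: [0.3,-4.2,-4.1,0,-0.08,0.3,-8.4,-8.2,0,-0.16,0.3,-12.6,-12.4,0,-0.24,0.3,-16.8,-16.5,0,-0.32,0.3,-21,-20.6,0,-0.4]

```text
time_s: 0.78
tcp_pos: [0.3194, 0.2082, 0.2313]
tool_rot: [3.142, 0.0, 3.138]
force: [1.5, 1.1, -0.1]
width: 0.698
gripper_force: 0.0
```

```bash
python3 -c "
from h import *
to((*PIN,.23),A+np.pi)"
```

```text
t=0.78 cm [-17.46 -42.32   0.13] roll -0.604 tcp [0.3194 0.2082 0.2313] yaw 3.138 F [ 1.5  1.1 -0.1] w 0.698 j6 0.39
```

Request:
arm_command:
  rows: [0.45,-2.2,-5.3,0,-0.08,0.45,-4.4,-10.6,0,-0.16,0.45,-6.6,-15.9,0,-0.24,0.45,-8.8,-21.2,0,-0.32,0.45,-11,-26.5,0,-0.4]

```text
time_s: 1.4
tcp_pos: [0.4276, -0.0578, 0.2313]
tool_rot: [-3.142, 0.0, -2.746]
force: [2.0, -0.4, 0.1]
width: 0.544
gripper_force: 0.0
```

```bash
python3 -c "
from h import *
to((*PIN,.16),A+np.pi)"
```

```text
t=1.40 cm [  0.1  -17.06   7.13] roll -0.205 tcp [ 0.4276 -0.0578  0.2313] yaw -2.746 F [ 2.  -0.4  0.1] w 0.544 j6 -0.70
```

Request:
arm_command:
  rows: [0.45,0,-5,1.5,-0.07,0.45,0.1,-10,3.5,-0.14,0.45,0.1,-15,5.5,-0.2,0.45,0.1,-17.1,7.1,-0.2,0.45,0.1,-17.1,7.1,-0.2]

```text
time_s: 2.02
tcp_pos: [0.4912, -0.2149, 0.1587]
tool_rot: [3.139, -0.001, -2.55]
force: [-0.7, 1.1, 0.1]
width: 0.551
gripper_force: 0.0
```

```bash
python3 - <<'E'
from h import *
to((*PIN,.064),A+np.pi)
c=viewer.calibration('wrist');im=snap('wrist','w1.png')
P=lambda d,y,z:(PIN[0]+d*np.cos(A)-y*np.sin(A),PIN[1]+d*np.sin(A)+y*np.cos(A),z)
q=proj('wrist',[P(0,0,.087),P(0,.021,.055),P(.04,.021,.055),P(.04,-.021,.055),P(0,-.021,.055),P(.052,0,.055),(*P(0,0,0)[:2],.05)],c)
print(q.round(1).tolist())
b=im[:,:,::-1].copy()
for i,(u,v) in enumerate(q): cv2.circle(b,(int(u),int(v)),2,(255,0,255),-1)
cv2.imwrite('pics/w1m.png',b)
E
```

```text
t=2.02 cm [-0.06 -0.14  9.47] roll -0.009 tcp [ 0.4912 -0.2149  0.1587] yaw -2.550 F [-0.7  1.1  0.1] w 0.551 j6 -1.14
[[318.1, 215.7], [342.1, 202.4], [341.5, 243.5], [296.0, 244.0], [294.4, 202.9], [318.9, 255.3], [318.2, 200.9]]
```

View pics/w1m.png

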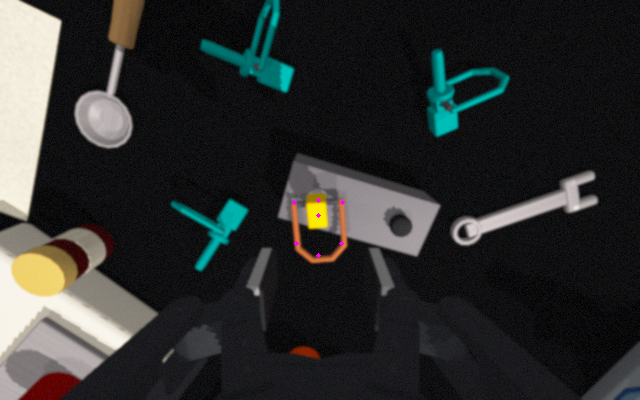

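The wrist view shows the yellow block at (317,216) and the copper ring legs lying on the predicted points to within a few pixels. The yaw and position estimates hold, so I descend and grip.

Request:
arm_command:
  rows: [0.45,0,-0.1,3,0,0.45,0,-0.1,6,0,0.45,0,-0.1,8.5,0,0.45,0,-0.1,9.5,0,0.45,0,-0.1,9.5,0]

```text
time_s: 2.7
tcp_pos: [0.4924, -0.2144, 0.0657]
tool_rot: [3.141, 0.0, -2.548]
force: [0.2, 1.0, 0.7]
width: 0.553
gripper_force: 0.0
```

Request:
arm_command:
  rows: [0.6,0,0,0,0,0.8,0,0,0,0,1,0,0,0,0,1,0,0,0,0,1,0,0,0,0]
  force: 50

```text
time_s: 3.32
tcp_pos: [0.493, -0.2152, 0.0662]
tool_rot: [-3.14, 0.001, -2.548]
force: [-1.4, 1.2, 7.2]
width: 0.18
gripper_force: 49.9
```

Request:
arm_command:
  rows: [1,0,0,-1,0,1,0,0,-3,0,1,0,0,-6,0,1,0,0,-10,0,1,0,0,-15,0]

```text
time_s: 3.95
tcp_pos: [0.4917, -0.2147, 0.2167]
tool_rot: [3.14, -0.001, -2.549]
force: [1.2, -1.0, -0.7]
width: 0.177
gripper_force: 49.1
```

```bash
python3 -c "
from h import *
to((*HOLE,.23),AX+np.pi)
snap('scene','s2.png');snap('top','t2.png')"
```

```text
t=3.95 cm [-20.02  28.52  -1.33] roll 2.027 tcp [ 0.4917 -0.2147  0.2167] yaw -2.549 F [ 1.2 -1.  -0.7] w 0.177 j6 -1.14
```

Request:
arm_command:
  rows: [1,-3,4.3,-2,0.17,1,-6,8.6,-2,0.34,1,-9,12.8,-2,0.51,1,-12,17.1,-2,0.68,1,-15,21.4,-2,0.85]

```text
time_s: 4.68
tcp_pos: [0.4967, 0.0477, 0.2353]
tool_rot: [-3.142, -0.0, 2.88]
force: [0.9, -0.3, -1.0]
width: 0.178
gripper_force: 49.2
```

```bash
python3 -c "
from h import *
to((*HOLE,.24),AX+np.pi)"
```

```text
t=4.67 cm [ 2.07  8.35 -0.47] roll 1.172 tcp [0.4967 0.0477 0.2353] yaw 2.880 F [ 0.9 -0.3 -1. ] w 0.178 j6 0.21
```

Request:
arm_command:
  rows: [1,0.4,1.7,-0.5,0.17,1,0.8,3.4,-0.5,0.34,1,1.2,5,-0.5,0.51,1,1.7,6.7,-0.5,0.68,1,2.1,8.35,-0.5,0.85]

```text
time_s: 5.3
tcp_pos: [0.4975, 0.1326, 0.2401]
tool_rot: [-3.141, -0.0, 2.03]
force: [0.2, 0.1, 0.3]
width: 0.175
gripper_force: 49.2
```

Request:
arm_command:
  rows: [1,0,0,0,0.16,1,0,0,0,0.32,1,0,0,0,0.32,1,0,0,0,0.32,1,0,0,0,0.32]

```text
time_s: 5.92
tcp_pos: [0.498, 0.1321, 0.2403]
tool_rot: [-3.142, -0.0, 1.717]
force: [-0.5, 0.3, -0.7]
width: 0.173
gripper_force: 49.2
```

```bash
python3 - <<'E'
from h import *
to((*HOLE,.225),AX+np.pi)
t=snap('top','t3.png');s=snap('scene','s3.png');w=snap('wrist','w3.png')
r=lambda im,x,y,w,h,k:cv2.resize(im[y:y+h,x:x+w,::-1],None,fx=k,fy=k,interpolation=cv2.INTER_CUBIC)
cv2.imwrite('pics/c3.png',np.hstack([r(s,310,110,80,100,5),r(w,260,170,80,100,5)]))
tc=sense()['tcp_pos']
print('scene pred tip',proj('scene',[tc-[0,0,.055]]),proj('wrist',[tc-[0,0,.055],(*HOLE,.16)]))
E
```

```text
t=5.92 cm [0.16 0.06 1.53] roll 0.010 tcp [0.498  0.1321 0.2403] yaw 1.717 F [-0.5  0.3 -0.7] w 0.173 j6 1.54
scene pred tip [[357.28055042 158.87552442]] [[320.80961514 222.28757677]
 [321.38853915 208.42831631]]
```

View pics/c3.png

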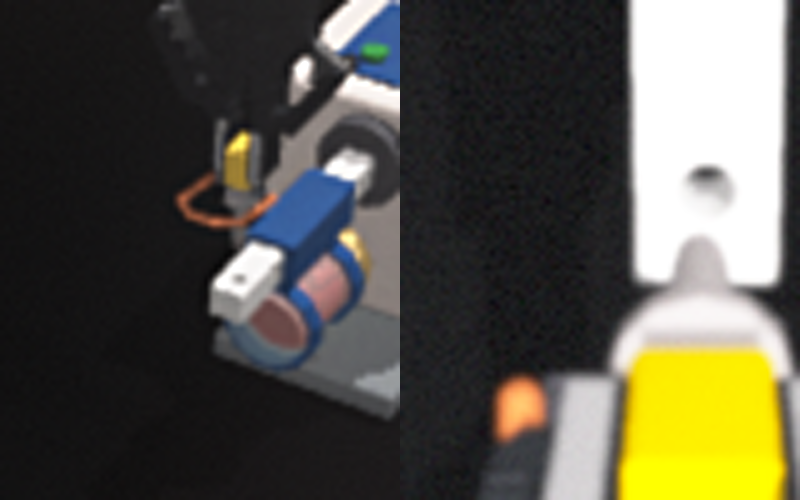

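The scene crop shows the pin tip straight above the hole, with the ring pointing out along the spindle. In the wrist crop the hole is at (321.6,207.6) against a predicted (321.4,208.4), so a correction of about 2 mm along tool x and 1 mm along y is needed.

Request:
arm_command:
  rows: [1,0.1,0.05,0.5,0.01,1,0.2,0.1,1,0.01,1,0.2,0.1,1.6,0.01,1,0.2,0.1,2,0.01,1,0.2,0.1,2,0.01]

```text
time_s: 6.7
tcp_pos: [0.4984, 0.1342, 0.2199]
tool_rot: [-3.141, -0.0, 1.706]
force: [-0.4, -0.3, 0.0]
width: 0.172
gripper_force: 49.2
```

```bash
python3 - <<'E'
from h import *
to((*HOLE,.225),AX+np.pi)
t=snap('top','t4.png');s=snap('scene','s4.png');w=snap('wrist','w4.png')
r=lambda im,x,y,w,h,k:cv2.resize(im[y:y+h,x:x+w,::-1],None,fx=k,fy=k,interpolation=cv2.INTER_CUBIC)
cv2.imwrite('pics/c4.png',np.hstack([r(s,330,130,50,60,8),r(w,295,180,50,60,8)]))
tc=sense()['tcp_pos']
print('scene pred tip',proj('scene',[tc-[0,0,.055]]),proj('wrist',[tc-[0,0,.055],(*HOLE,.16)]))
E
```

```text
t=6.70 cm [-0.05 -0.02 -0.51] roll -0.002 tcp [0.4984 0.1342 0.2199] yaw 1.706 F [-0.4 -0.3  0. ] w 0.172 j6 1.56
scene pred tip [[357.558879   163.80780295]] [[320.73509183 222.29138036]
 [319.94850876 220.07340711]]
```

View pics/c4.png

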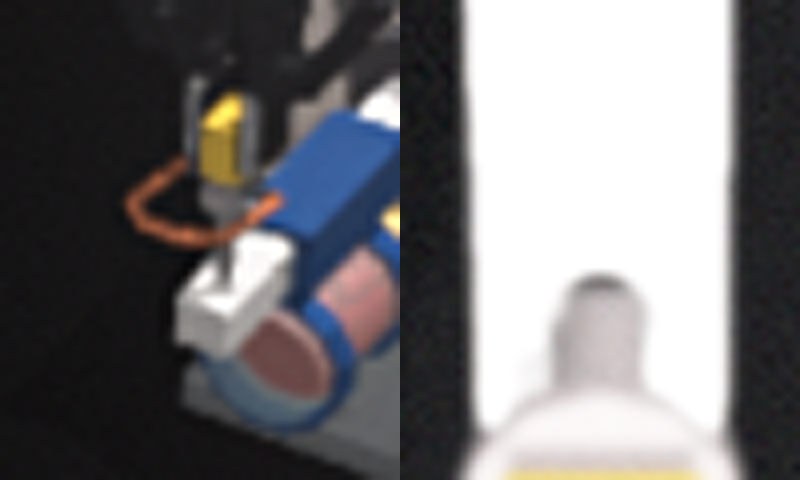

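The tip is centred laterally on the spindle (crop x≈600 against 601) and sits on the hole's mouth, with the hole's far edge just showing. I'll feel downwards.

Request:
arm_command:
  rows: [1,-0.05,0,0.2,0,1,-0.05,0,0.4,0,1,-0.05,0,0.5,0,1,-0.05,0,0.6,0,1,-0.05,0,0.7,0]

```text
time_s: 7.48
tcp_pos: [0.4989, 0.1336, 0.2133]
tool_rot: [3.141, 0.001, 1.705]
force: [-0.1, -0.7, -0.7]
width: 0.171
gripper_force: 49.3
```

Request:
arm_command:
  rows: [1,0,0,0.1,0,1,0,0,0.15,0,1,0,0,0.2,0,1,0,0,0.25,0,1,0,0,0.3,0]

```text
time_s: 8.1
tcp_pos: [0.4989, 0.1337, 0.2104]
tool_rot: [3.141, 0.0, 1.705]
force: [-0.1, -2.7, 0.9]
width: 0.176
gripper_force: 49.5
```

Request:
arm_command:
  rows: [1,0,0,0.1,0,1,0,0,0.15,0,1,0,0,0.2,0,1,0,0,0.25,0,1,0,0,0.3,0]

```text
time_s: 8.72
tcp_pos: [0.4988, 0.1337, 0.2073]
tool_rot: [3.141, 0.0, 1.705]
force: [0.6, -4.0, 1.2]
width: 0.177
gripper_force: 49.6
```

Request:
arm_command:
  rows: [1,-0.05,0,0,0,1,-0.08,0,0,0,1,-0.08,0,0.1,0,1,-0.08,0,0.2,0,1,-0.08,0,0.3,0]

```text
time_s: 9.35
tcp_pos: [0.499, 0.133, 0.2044]
tool_rot: [3.141, 0.0, 1.706]
force: [-0.7, -2.1, 2.0]
width: 0.173
gripper_force: 49.8
```

Request:
arm_command:
  rows: [1,-0.05,0,0.15,0,1,-0.05,0,0.3,0,1,-0.05,0,0.45,0,1,-0.05,0,0.6,0,1,-0.05,0,0.7,0]

```text
time_s: 9.98
tcp_pos: [0.4989, 0.1324, 0.1971]
tool_rot: [-3.141, 0.0, 1.705]
force: [0.6, -3.4, -0.7]
width: 0.179
gripper_force: 49.4
```

Request:
arm_command:
  rows: [1,0,0,0.15,0,1,0,0,0.3,0,1,0,0,0.45,0,1,0,0,0.6,0,1,0,0,0.7,0]

```text
time_s: 10.6
tcp_pos: [0.4989, 0.1325, 0.1902]
tool_rot: [-3.142, 0.0, 1.706]
force: [0.9, -3.7, 1.3]
width: 0.17
gripper_force: 49.5
```

Request:
arm_command:
  rows: [1,-0.05,0,0.1,0,1,-0.05,0,0.2,0,1,-0.05,0,0.3,0,1,-0.05,0,0.4,0,1,-0.05,0,0.5,0]

```text
time_s: 11.22
tcp_pos: [0.499, 0.1321, 0.1852]
tool_rot: [-3.141, -0.0, 1.706]
force: [0.1, -1.8, 0.2]
width: 0.177
gripper_force: 49.4
```

Request:
arm_command:
  rows: [1,0,0,0.05,0,1,0,0,0.1,0,1,0,0,0.15,0,1,0,0,0.2,0,1,0,0,0.25,0]

```text
time_s: 11.85
tcp_pos: [0.499, 0.132, 0.1828]
tool_rot: [3.142, -0.0, 1.706]
force: [0.3, -1.0, -0.6]
width: 0.176
gripper_force: 49.4
```

Request:
arm_command:
  rows: [1,0,0,0.04,0,1,0,0,0.08,0,1,0,0,0.12,0,1,0,0,0.15,0,1,0,0,0.15,0]

```text
time_s: 12.48
tcp_pos: [0.499, 0.132, 0.1813]
tool_rot: [3.142, -0.0, 1.706]
force: [0.2, -0.7, -0.2]
width: 0.173
gripper_force: 49.5
```

Request:
arm_command:
  rows: [1,0,0,0.04,0,1,0,0,0.08,0,1,0,0,0.1,0,1,0,0,0.1,0,1,0,0,0.1,0]

```text
time_s: 13.1
tcp_pos: [0.4991, 0.1321, 0.1812]
tool_rot: [3.141, -0.0, 1.706]
force: [-2.7, -1.5, 10.3]
width: 0.176
gripper_force: 50.9
```

Request:
arm_command:
  rows: [1,0,0,0.03,0,1,0,0,0.05,0,1,0,0,0.05,0,1,0,0,0.05,0,1,0,0,0.05,0]

```text
time_s: 13.72
tcp_pos: [0.4991, 0.1321, 0.1811]
tool_rot: [3.14, -0.0, 1.706]
force: [-4.8, -1.2, 15.0]
width: 0.175
gripper_force: 51.6
```

```bash
python3 - <<'E'
from h import *
to((*HOLE,.225),AX+np.pi)
s=snap('scene','s5.png');w=snap('wrist','w5.png')
r=lambda im,x,y,w,h,k:cv2.resize(im[y:y+h,x:x+w,::-1],None,fx=k,fy=k,interpolation=cv2.INTER_CUBIC)
cv2.imwrite('pics/c5.png',np.hstack([r(s,330,130,50,60,8),r(w,270,180,100,120,4)]))
E
```

```text
t=13.72 cm [ 0.17 -0.06 -4.39] roll -0.002 tcp [0.4991 0.1321 0.1811] yaw 1.706 F [-4.8 -1.2 15. ] w 0.175 j6 1.55
```

View pics/c5.png

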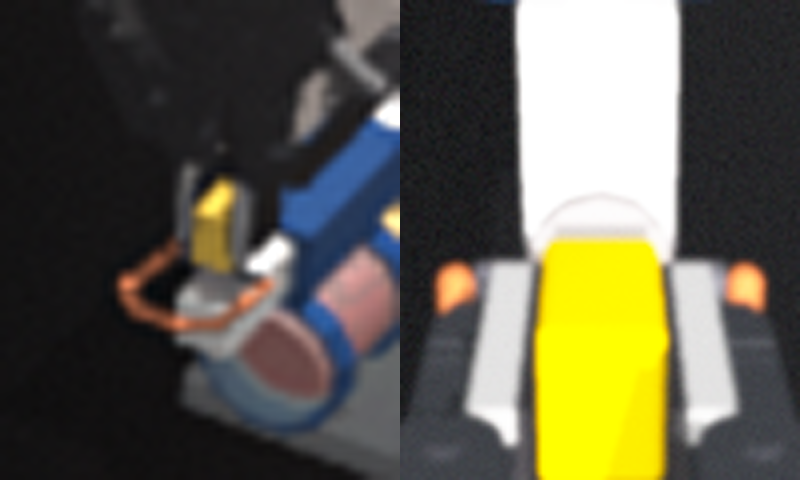

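The scene crop shows the shoulder seated on the spindle, with the ring level and pointing outward. I'll release the pin and straddle the ring legs, opening about 30 mm.

Request:
arm_command:
  rows: [1,0,0,-0.1,0,0.9,0,0,-0.1,0,0.65,0,0,-0.1,0,0.65,0,0,-0.1,0,0.65,0,0,-0.1,0]
  force: 25

```text
time_s: 14.45
tcp_pos: [0.499, 0.132, 0.1806]
tool_rot: [-3.141, -0.0, 1.705]
force: [-0.5, 1.0, -0.6]
width: 0.35
gripper_force: 0.0
```

Request:
arm_command:
  rows: [0.65,0,0,0,0,0.65,0,0,-0.5,0,0.65,0,0,-1.2,0,0.65,-1.5,0,-1.2,0,0.65,-3.5,0,-1.2,0]

```text
time_s: 15.08
tcp_pos: [0.5039, 0.0964, 0.193]
tool_rot: [3.141, 0.0, 1.706]
force: [-0.3, -0.2, 1.2]
width: 0.35
gripper_force: 0.0
```

```bash
python3 - <<'E'
from h import *
H=np.array([0.4990,0.1317]);u=np.array([np.cos(AX),np.sin(AX)])
to((*(H+u*.035),.18),AX+np.pi)
s=snap('scene','s6.png');w=snap('wrist','w6.png')
r=lambda im,x,y,w,h,k:cv2.resize(im[y:y+h,x:x+w,::-1],None,fx=k,fy=k,interpolation=cv2.INTER_CUBIC)
cv2.imwrite('pics/c6.png',np.hstack([r(s,330,130,50,60,8),r(w,270,150,100,120,4)]))
E
```

```text
t=15.07 cm [ 0.06 -0.01  1.3 ] roll -0.001 tcp [0.5039 0.0964 0.193 ] yaw 1.706 F [-0.3 -0.2  1.2] w 0.350 j6 1.48
```

View pics/c6.png

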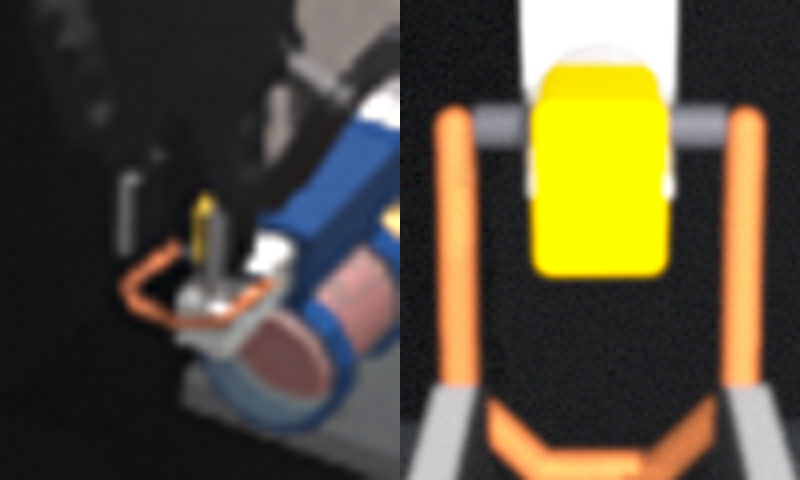

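The wrist crop shows both fingertips lying over the ring legs at (443,400) and (748,400), centred about the pin. Next I press down.

Request:
arm_command:
  rows: [0.65,0,0,0.5,0,0.65,0,0,1,0,0.65,0,0,1.5,0,0.65,0,0,2,0,0.65,0,0,2.3,0]

```text
time_s: 15.8
tcp_pos: [0.5038, 0.0973, 0.1696]
tool_rot: [3.141, 0.0, 1.706]
force: [-0.3, -1.6, 3.2]
width: 0.35
gripper_force: 1.5
```

Request:
arm_command:
  rows: [0.65,0,0,0.2,0,0.65,0,0,0.4,0,0.65,0,0,0.6,0,0.65,0,0,0.8,0,0.65,0,0,1,0]

```text
time_s: 16.42
tcp_pos: [0.5038, 0.0975, 0.1597]
tool_rot: [3.141, -0.0, 1.706]
force: [-0.0, 0.9, 3.1]
width: 0.353
gripper_force: 1.4
```

Request:
arm_command:
  rows: [0.65,0,0,0.3,0,0.65,0,0,0.6,0,0.65,0,0,0.9,0,0.65,0,0,1.2,0,0.65,0,0,1.4,0]

```text
time_s: 17.05
tcp_pos: [0.5036, 0.0972, 0.1456]
tool_rot: [-3.141, 0.0, 1.705]
force: [0.2, -0.3, 2.6]
width: 0.353
gripper_force: 1.1
```

```bash
python3 - <<'E'
from h import *
H=np.array([0.4990,0.1317]);u=np.array([np.cos(AX),np.sin(AX)])
to((*(H+u*.014),.146),AX+np.pi)
s=snap('scene','s7.png');w=snap('wrist','w7.png')
r=lambda im,x,y,w,h,k:cv2.resize(im[y:y+h,x:x+w,::-1],None,fx=k,fy=k,interpolation=cv2.INTER_CUBIC)
cv2.imwrite('pics/c7.png',np.hstack([r(s,330,130,50,60,8),r(w,270,150,100,120,4)]))
E
```

```text
t=17.05 cm [ 2.08  0.01 -0.04] roll -0.002 tcp [0.5036 0.0972 0.1456] yaw 1.705 F [ 0.2 -0.3  2.6] w 0.353 j6 1.48
```

View pics/c7.png

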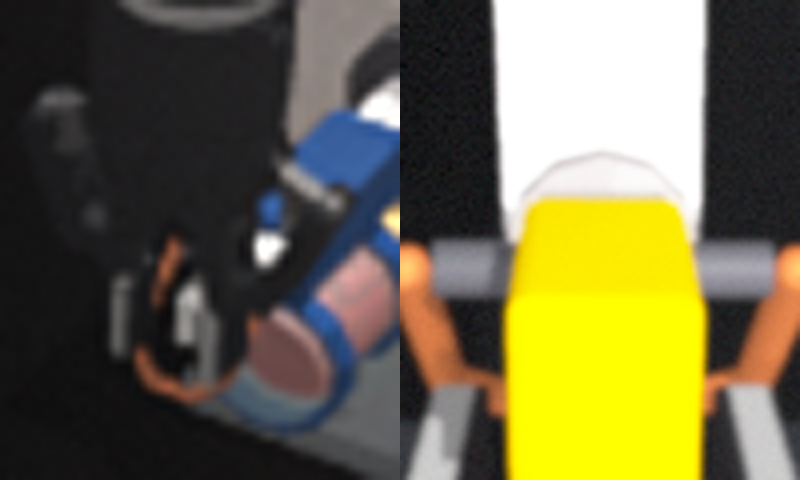

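The ring is about 45° down with the fingers bearing on both legs. Now I sweep in towards the pin.

Request:
arm_command:
  rows: [0.65,0.4,0,0,0,0.65,0.8,0,0,0,0.65,1.2,0,0,0,0.65,1.5,0,0,0,0.65,1.8,0,0,0]

```text
time_s: 17.77
tcp_pos: [0.5011, 0.1152, 0.1457]
tool_rot: [-3.141, 0.0, 1.706]
force: [1.2, -4.0, -2.1]
width: 0.35
gripper_force: 2.1
```

Request:
arm_command:
  rows: [0.65,0.05,0,0,0,0.65,0.1,0,0,0,0.65,0.15,0,0,0,0.65,0.2,0,0,0,0.65,0.2,0,0,0]

```text
time_s: 18.4
tcp_pos: [0.501, 0.1171, 0.1458]
tool_rot: [-3.141, 0.0, 1.706]
force: [1.0, -4.6, -1.2]
width: 0.353
gripper_force: 1.9
```

Request:
arm_command:
  rows: [0.65,0.04,0,0,0,0.65,0.08,0,0,0,0.65,0.1,0,0,0,0.65,0.1,0,0,0,0.65,0.1,0,0,0]

```text
time_s: 19.02
tcp_pos: [0.5009, 0.1181, 0.1458]
tool_rot: [3.142, -0.0, 1.706]
force: [-1.2, -4.8, -2.0]
width: 0.352
gripper_force: 1.9
```

Request:
arm_command:
  rows: [0.65,0.04,0,0,0,0.65,0.06,0,0,0,0.65,0.06,0,0,0,0.65,0.06,0,0,0,0.65,0.06,0,0,0]

```text
time_s: 19.65
tcp_pos: [0.5008, 0.1187, 0.1458]
tool_rot: [3.142, -0.0, 1.706]
force: [0.2, -4.7, -2.2]
width: 0.351
gripper_force: 1.9
```

Request:
arm_command:
  rows: [0.65,0.04,0,0,0,0.65,0.06,0,0,0,0.65,0.08,0,0,0,0.65,0.08,0,0,0,0.65,0.08,0,0,0]

```text
time_s: 20.27
tcp_pos: [0.5007, 0.1195, 0.1458]
tool_rot: [-3.142, -0.0, 1.706]
force: [-0.7, -4.4, -2.0]
width: 0.347
gripper_force: 1.9
```

```bash
python3 - <<'E'
from h import *
H=np.array([0.4990,0.1317]);u=np.array([np.cos(AX),np.sin(AX)])
to((*(H+u*.0135),.146),AX+np.pi)
s=snap('scene','s8.png');w=snap('wrist','w8.png')
r=lambda im,x,y,w,h,k:cv2.resize(im[y:y+h,x:x+w,::-1],None,fx=k,fy=k,interpolation=cv2.INTER_CUBIC)
cv2.imwrite('pics/c8.png',np.hstack([r(s,330,130,50,60,8),r(w,270,150,100,120,4)]))
E
```

```text
t=20.27 cm [-0.12 -0.   -0.02] roll -0.002 tcp [0.5007 0.1195 0.1458] yaw 1.706 F [-0.7 -4.4 -2. ] w 0.347 j6 1.53
```

View pics/c8.png

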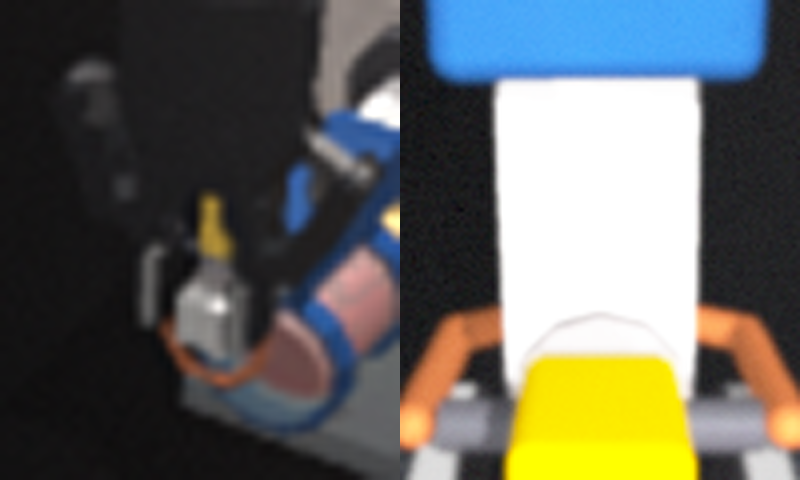

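The ring now runs under the spindle and is nearly vertical. The force is still a steady 4.5 N, so the stop hasn't been reached yet.

Request:
arm_command:
  rows: [0.65,0.04,0,0,0,0.65,0.08,0,0,0,0.65,0.1,0,0,0,0.65,0.1,0,0,0,0.65,0.1,0,0,0]

```text
time_s: 21.0
tcp_pos: [0.5006, 0.1205, 0.1458]
tool_rot: [-3.142, -0.0, 1.706]
force: [0.8, -4.3, -1.7]
width: 0.349
gripper_force: 2.0
```

Request:
arm_command:
  rows: [0.65,0.04,0,0,0,0.65,0.08,0,0,0,0.65,0.1,0,0,0,0.65,0.1,0,0,0,0.65,0.1,0,0,0]

```text
time_s: 21.62
tcp_pos: [0.5005, 0.121, 0.1458]
tool_rot: [-3.141, 0.001, 1.705]
force: [1.2, -6.3, -3.3]
width: 0.348
gripper_force: 3.2
```

Request:
arm_command:
  rows: [0.65,0.03,0,0,0,0.65,0.06,0,0,0,0.65,0.06,0,0,0,0.65,0.06,0,0,0,0.65,0.06,0,0,0]

```text
time_s: 22.25
tcp_pos: [0.5004, 0.1213, 0.1457]
tool_rot: [-3.141, 0.002, 1.705]
force: [0.5, -8.6, -3.9]
width: 0.353
gripper_force: 4.0
```

Request:
arm_command:
  rows: [0.65,0.03,0,0,0,0.65,0.06,0,0,0,0.65,0.06,0,0,0,0.65,0.06,0,0,0,0.65,0.06,0,0,0]

```text
time_s: 22.88
tcp_pos: [0.5004, 0.1215, 0.1456]
tool_rot: [-3.141, 0.002, 1.705]
force: [1.1, -9.0, -4.6]
width: 0.355
gripper_force: 4.9
```

The stop is felt: force is rising with no travel. I'll back off outwards, up and away.

Request:
arm_command:
  rows: [0.65,-0.5,0,0,0,0.65,-2,0,0,0,0.65,-4.5,0,0,0,0.65,-7,0,0,0,0.65,-9,0,0,0]

```text
time_s: 23.5
tcp_pos: [0.5127, 0.0323, 0.146]
tool_rot: [3.141, -0.001, 1.705]
force: [-0.4, 1.1, 0.7]
width: 0.35
gripper_force: 0.0
```

Request:
arm_command:
  rows: [0.65,-2,0,-3,0,0.65,-5,0,-4,0,0.65,-9,0,-4,0,0.65,-12,0,-4,0,0.65,-12,0,-4,0]

```text
time_s: 24.12
tcp_pos: [0.5288, -0.0876, 0.1859]
tool_rot: [3.141, -0.0, 1.703]
force: [0.2, 0.7, 0.4]
width: 0.35
gripper_force: 0.0
```

```bash
python3 - <<'E'
from h import *
H=np.array([0.4990,0.1317]);u=np.array([np.cos(AX),np.sin(AX)]);n=np.array([-u[1],u[0]])
s=snap('scene','s9.png');w=snap('wrist','w9.png');t=snap('top','t9.png')
print(sense()['tcp_pos'],sense()['force'])
Q=lambda a,y,z:(*(H+u*a+n*y),z)
for th in(1.57,1.4,1.2):
    L=[Q(r*np.cos(th),y,.17-r*np.sin(th)) for r,y in((.04,.021),(.04,-.021),(.052,0))]
    print(th,proj('scene',L).round(1).tolist(),proj('wrist',L).round(1).tolist())
print('hinge/origin',proj('scene',[Q(0,0,.17),Q(0,0,.16),Q(0,0,.202)]).round(1).tolist())
r=lambda im,x,y,w,h,k:cv2.resize(im[y:y+h,x:x+w,::-1],None,fx=k,fy=k,interpolation=cv2.INTER_CUBIC)
cv2.imwrite('pics/c9.png',np.hstack([r(s,330,130,50,60,8),r(w,270,0,100,150,4)[:480]]))
E
```

```text
[ 0.52830067 -0.08504412  0.18582748] [-0.96945922 -0.17650043  0.0136301 ]
1.57 [[362.3, 175.4], [350.8, 171.0], [356.3, 176.2]] [[364.6, -201.3], [276.9, -200.8], [320.7, -177.8]]
1.4 [[361.3, 176.3], [349.7, 172.0], [355.0, 177.4]] [[364.1, -182.5], [277.5, -182.0], [320.8, -155.7]]
1.2 [[360.2, 177.1], [348.6, 172.7], [353.5, 178.4]] [[364.0, -164.4], [277.8, -163.9], [320.8, -134.3]]
hinge/origin [[357.2, 163.0], [357.0, 165.6], [357.7, 154.7]]
```

View pics/c9.png

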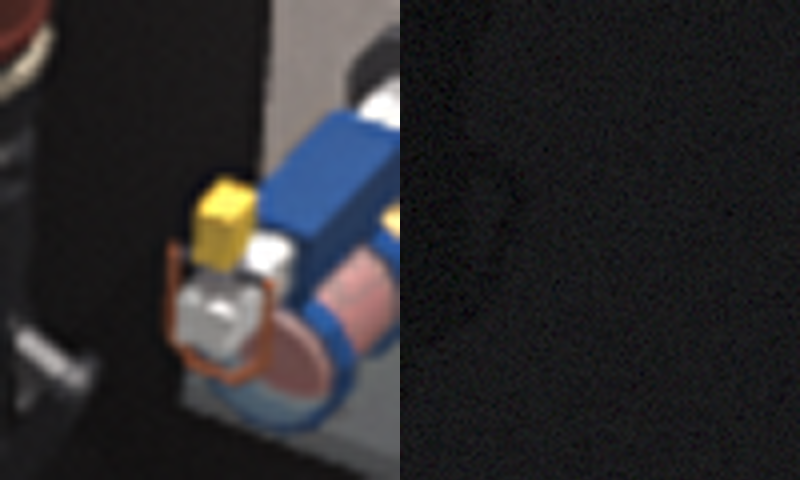

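The scene crop shows the pin seated. The ring legs hang vertically on both sides of the spindle, with the bar below it at scene (358,176), against (356,176) predicted for fully closed. The gripper is clear, so I hand in.

```bash
python3 -c "
from h import *
print(job.close_job())"
```

```text
the job is handed in; nothing more can be done
None
```

The linchpin is seated in the spindle, its ring hangs closed below the pin, the gripper has let go and stands clear, and the job was handed in about 24 s into the 70 s; no verdict was shown.

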